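# Pull a rework nozzle from its sprung socket and close the slide gauge on its shank

## Task

Check the shank of the square-headed nozzle: pull it straight up out of its sprung socket in the holder, stand it upright on the bed of the slide gauge between the open jaws, and slide the moving jaw shut, gently, until the shank is held between both jaws. Then leave everything standing like that, with the jaw closed on the shank; leave the other two nozzles plugged in and do not disturb the flux jar or the mouse.

Things in the scene. Friction and masses are not known exactly. Their poses are not given: they have to be found in the camera images.
- square_nozzle: Nozzle to check, the only square head; starts in one of the sockets. Upward from its origin (centre of the shank's underside; z is its axis): round steel shank 24 mm diameter, 22 mm long, grooved; black flange 34 mm diameter, 5 mm thick; black square head 22 x 22 mm, 38 mm tall (27 to 65 mm above the origin), sides along x and y. About 110 g.
- slim_nozzle: A nozzle that stays plugged in: same shank and flange, but a round head 20 mm diameter that steps to a thin stem 10 mm diameter; 67 mm tall in all. Origin: centre of the shank's underside.
- drum_nozzle: A nozzle that stays plugged in: same shank and flange, but a wide round head 31 mm diameter; 53 mm tall in all. Origin: centre of the shank's underside.
- holder: Fixed aluminium block, 64 (x) x 235 (y) x 30 mm; origin: centre of its underside. Three sockets 22.5 mm deep at y = -75, 0, +75 mm. Two spring plungers in each (under brass screws) click into the shank's groove: a straight upward pull of 8 to 17 N frees it, 22 mm of lift clears it. Plugged in, the flange rests on the block and the nozzle's origin is 8 mm above the table.
- gauge: Fixed bench slide gauge: flat dark steel bed 80 (x) x 240 (y) x 12 mm (z), with a fixed jaw and a jaw that slides along its y. Origin: centre of the bed's underside (on the table); the bed's top is at z = 12 mm.
- fixed_jaw (a point): The fixed jaw: steel block 40 mm wide (x), 18 mm tall above the bed. This point: middle of its measuring face, on the bed's top, 40 mm to -y of the gauge's origin; the face looks to the gauge's +y, the block lies 22 mm behind it to -y.
- jaw_face (a point): Sliding jaw's steel face block, 40 (x) x 16 (y) mm, 18.5 mm tall above the bed. This point: middle of its measuring face, on the bed's top; the face looks to -y, at the fixed jaw. Behind it the carriage, 48 mm wide, 20.5 mm tall, reaches to 54 mm to +y of the face and carries the thumb post.
- jaw (a joint): The gap between the two jaws in m: 0 shut, at most 0.085; it starts at about 0.060 to 0.080. The jaw slides along the gauge's y with about 2 N of friction and stays where it is left.
- post_top (a point): Centre of the top of the black thumb post on the sliding jaw, for pinching or pushing: 22 mm (x) by 16 mm (y), 35.5 mm tall above the carriage, its top 56 mm above the bed. It stands 40 mm to +y of the jaw's face and moves with it.
- flux_jar: Bystander: small closed jar, 48 mm diameter, 50 mm tall. Origin: centre of its underside.
- mouse: Bystander: black cordless computer mouse, 100 x 58 x 33 mm. Origin: centre of its underside.
Not all that is in view belongs to the job. Leave any pink or purple look-alike of the square_nozzle alone.

How it is judged (in metres and radians):
On the way, in this order (a step that is already met when the one before it is completed fails the run):
1. the square-headed nozzle has been pulled clear of its socket (z of square_nozzle in the frame of holder above 0.034 m), for 0.1 s.
2. it stands on the gauge's bed, out of the fingers, and both jaws press on its shank (angle between square_nozzle's own z axis and vertical below 0.09 rad and z of square_nozzle in the frame of gauge between 0.009 and 0.0155 m and x of square_nozzle in the frame of fixed_jaw between -0.018 and 0.018 m and y of square_nozzle in the frame of fixed_jaw between 0.009 and 0.016 m and contact force between each of jaw_c0, gauge_c1 and square_nozzle above 1 N and contact force between the fingers and square_nozzle below 0.2 N), for 0.1 s.
At the end, for the whole second after the job is handed in: The square-headed nozzle stands at rest and upright (within 5 degrees) with its foot on the gauge's bed (within 3 mm), within 18 mm of the middle of the jaws' width and against the fixed jaw (shank's axis 9 to 16 mm from its face), and the sliding jaw is closed on the shank: gap 22 to 26.5 mm (angle between square_nozzle's own z axis and vertical below 0.09 rad and z of square_nozzle in the frame of gauge between 0.009 and 0.0155 m and x of square_nozzle in the frame of fixed_jaw between -0.018 and 0.018 m and y of square_nozzle in the frame of fixed_jaw between 0.009 and 0.016 m and value of joint jaw between 0.022 and 0.0265 m and linear speed of square_nozzle below 0.02 m/s); the robot touches nothing.
It fails at once if the jaw is forced: more than 40 N on the nozzle (contact force between jaw_c0 and square_nozzle above 40 N).
It fails at once if another nozzle is lifted or shifted more than 12 mm (distance of any of slim_nozzle, drum_nozzle from where it was at the start of the episode above 0.012 m).
It fails at once if the flux jar or the mouse is moved more than 30 mm (distance of any of flux_jar, mouse from where it was at the start of the episode above 0.03 m).
It also fails if it takes over 56 s, if anything falls off the work surface, if the arm or the gripper's body presses on something with over 40 N, if the wrist force passes 120 N, or if a joint passes its speed limit or range.

## Robot

A 6-joint arm with a two-finger parallel gripper is mounted at the origin on the work surface. World frame = base frame: x ahead of the robot, y to its left, z up, the work surface at z = 0. Lengths are in m, angles in degrees, forces in N, time in s.
With the tool pointing down it reaches from about 0.3 to 1 m from the base axis. Payload 5.1 kg.
Tool frame: the origin (TCP) lies at the centre of the arm's flange, where the gripper is bolted on; the fingertips stand 190 mm ahead of it and the grasp point (between the pads) lies 171 mm ahead of it; z points along the fingers, y is the line along which they close (so a half turn about z gives the same grasp; the last joint's range is limited). The gripper opens to 95 mm and grips with 3 to 60 N. Pads are 20 mm wide; open, the fingers measure 119 mm over their backs; the gripper's body (75 mm by 180 mm) begins 59 mm behind the grasp point.
Start: joints at [61.559, 7.093, 94.555, -0, 78.352, -4.733], TCP at [0.261, 0.595, 0.405] pointing down, gripper open.
Joint ranges: [-149.61, 149.61], [-58.7, 133.49], [1.44, 155.28], [-77.14, 257.14], [18.33, 153.61], [-166.67, 166.67]. Speed limits (degrees/s): [147.25, 147.25, 180, 180, 180, 180].

## Interface

Orientations are given as [roll, pitch, yaw] about the fixed x, y, z axes, in that order (R = Rz(yaw) Ry(pitch) Rx(roll)).
In Python, from plant import manip gives the robot as it stands.
- The arm moves only by the tool apply_moves, never from a script. Its argument "commands" is a list that holds one entry, the list of rows, each a list of 4 numbers: the shift along the tool's x, y, z in cm, then the turn about the tool's z in rad. A call has 1 to 10 rows; each row shifts and turns the commanded pose from where the row before left it, along the tool's axes as they then stand; what a row does not reach is not made up. A row lasts 1/8 s, in which the tool goes at most 62.5 mm and 10.7 degrees, less where a joint would pass 70% of its speed; a pose out of reach is approached as far as the arm can. A call is refused whole if a number of a shift passes 6.25 or a number of a turn 0.188, either way. A call with a gripper value outside its range is refused whole. "hand" is the opening, from 0 (shut) to 1 (fully open), set as the call begins (left out, the last holds). The fingers move at their own pace and stop on an object; "grip_force" is the grip in N (left out, the last holds). Time passes only in rows, so rows that do not move let the fingers close. It gives the time, the measured TCP pose, the force, the opening and the grip force at its end, in the units of the state.
- manip.get_state(): the state, without advancing time (a new reading comes with each control period).
- manip.snapshot(name): name is "scene" or "top" or "wrist"; returns a dict with "pixels" (480x640x3 uint8, red, green, blue), "z_map" (480x640 float32, m along the optical axis (not along the pixel's ray), 0 where there is no reading), "K" (3x3 intrinsics, pixels), "dist_coeffs" ([k1, k2, p1, p2, k3] as OpenCV has them; the pictures are not rectified), "rvec" (rotation vector, rad) and "tvec" (3), from world to camera coordinates, as OpenCV has them; the wrist camera has in their place "T_tool_cam" (4x4, takes a point from camera to tool coordinates, whose origin is the TCP and whose axes are the flange's). Camera axes: x right, y down, z forward; pixel columns grow to the right and rows downward; lengths in m; the calibration is good to about 2 mm. A picture is of the moment at which its call begins: read the wrist's pose just before it.
- manip.finish_job(): hands the job in; it is judged then, once.
Trained networks look in a picture, given as the dict that the camera call returned (one of the last four; its "shot" number tells which), for a name from the list of things; names that differ only in an ending like _2 or _b are one class to them, and where a whole thing is asked for, a point or a joint stands for the part that bears it (a point fixed in the world has none). Each returns a list of dicts, best first, with "score" (0 to 1); they miss things now and then, are a little off and sometimes report something else, mostly with a low value. They report only what shows in the picture. A call takes as long as a camera call. They do not tell look-alikes from the thing itself.
- manip.silhouettes(picture, target): "pixels" (480x640 bool, what is visible of it).
- manip.place_of(picture, target): "position" ([x, y, z] in m, in world coordinates, good to about 4 mm: a listed point, or the origin of a listed thing).
The state is a dict: "time_s": time; "qpos": joint angles; "joint_velocities": joint speeds; "joint_torque": joint torques, N m; "position": TCP position; "tool_rot": TCP orientation; "contact_force": force on the tool from outside, world axes, zero at the start; "ft_torque": the same for the moment, N m; "grip_width": opening from 0.0 (shut) to 1.0 (fully open); "gripper_force": force on a finger pad.
Only numpy, scipy, OpenCV 4.12 (cv2) and the standard library are available. Lean on these libraries where they do the work, as an engineer would, in place of code of your own. Each camera call takes 0.05 s, during which the arm holds its last target. There are 200 camera calls.

## Working session

There is one attempt and no reset: what is moved stays moved. The work goes in short steps, Python scripts to look and compute and a tool call to move; the robot and the scene stay as the last step left them, time stands still between calls to the robot, and variables do not carry over. Pictures are saved under pics/ and viewed, at most 10 in all, crops included, and the job is handed in when it is done.

Besides the shell and the picture viewer there is one more tool, called after ">>>" as name(argument=value, ...), one argument or row to a line, values as JSON. apply_moves: Moves the arm, as the interface text tells. Its arguments: {"type":"object","properties":{"commands":{"type":"array"},"hand":{"type":"number"},"grip_force":{"type":"number"}},"required":["commands"]}

```bash
mkdir -p pics; ls
cat > h.py <<'E'
import numpy as np, cv2
from plant import manip
from scipy.spatial.transform import Rotation as R
def pts(s):
    h,w=s["z_map"].shape
    u,v=np.meshgrid(np.arange(w),np.arange(h))
    n=cv2.undistortPoints(np.stack([u,v],-1).reshape(-1,1,2).astype(np.float64),s["K"],s["dist_coeffs"]).reshape(h,w,2)
    z=s["z_map"]
    c=np.dstack([n[...,0]*z,n[...,1]*z,z])
    if "rvec" in s:
        Rm=cv2.Rodrigues(np.array(s["rvec"],float))[0]
        P=(c-np.array(s["tvec"]).ravel())@Rm
    else:
        T=np.array(s["T_tool_cam"]);st=s["st"]
        P=c@T[:3,:3].T+T[:3,3]
        P=P@R.from_euler('xyz',st["tool_rot"],degrees=True).as_matrix().T+np.array(st["position"])
    P[z==0]=np.nan
    return P
def snap(n):
    st=manip.get_state(); s=manip.snapshot(n); s["st"]=st; return s
def save(s,f): cv2.imwrite("pics/"+f,cv2.cvtColor(s["pixels"],cv2.COLOR_RGB2BGR))
E
cat > a.py <<'E'
from h import *
np.set_printoptions(precision=4,suppress=True)
print(manip.get_state())
for n in ["scene","top"]:
    s=snap(n); save(s,n+"1.png"); P=pts(s)
    np.savez("/tmp/"+n,P=P,pix=s["pixels"])
    for t in ["square_nozzle","slim_nozzle","drum_nozzle","holder","gauge","fixed_jaw","jaw_face","post_top","flux_jar","mouse"]:
        print(n,t,[(np.round(d["position"],4),round(d["score"],2)) for d in manip.place_of(s,t)[:3]])
E
python3 a.py
```

```text
pics
{'time_s': 0.0, 'qpos': array([61.56  ,  7.1327, 94.6324, -0.0024, 78.3512, -4.733 ]), 'joint_velocities': array([-0.0451, -0.0349,  0.0386,  0.009 , -0.1056,  0.0343]), 'joint_torque': array([ -0.0018, -41.7628, -35.9913,   0.0772,   0.0495,  -0.0002]), 'position': array([0.2613, 0.5949, 0.4035]), 'tool_rot': array([-179.8839,   -0.0072,  156.2934]), 'contact_force': array([-0.8154, -0.2399, -0.1816]), 'ft_torque': array([ 0.0028,  0.0421, -0.0533]), 'gripper_force': 0.0, 'grip_width': 0.9994534852413891}
scene square_nozzle [(array([ 0.6451, -0.0788, -0.0002]), 0.82), (array([ 0.4563, -0.1138, -0.    ]), 0.75), (array([ 0.5437, -0.1038,  0.0093]), 0.64)]
scene slim_nozzle [(array([ 0.5485, -0.2537,  0.0085]), 0.62)]
scene drum_nozzle [(array([ 0.5426, -0.1797,  0.0023]), 0.67)]
scene holder [(array([ 0.544 , -0.1773, -0.0012]), 0.94), (array([0.5475, 0.1743, 0.0122]), 0.47)]
scene gauge [(array([0.5507, 0.2134, 0.0011]), 0.58), (array([ 0.5449, -0.1014,  0.0083]), 0.45)]
scene fixed_jaw [(array([0.5533, 0.1766, 0.0126]), 0.7)]
scene jaw_face [(array([0.5524, 0.2448, 0.0085]), 
[... 225 characters left out ...]
  0.0004]), 0.7), (array([ 0.5465, -0.1009,  0.011 ]), 0.64), (array([ 0.4585, -0.1187, -0.0002]), 0.55)]
top slim_nozzle [(array([ 0.5479, -0.2556,  0.0129]), 0.65)]
top drum_nozzle [(array([ 0.5449, -0.1767,  0.0052]), 0.8)]
top holder [(array([ 0.5438, -0.1807, -0.0027]), 0.95)]
top gauge [(array([ 0.5512,  0.2171, -0.0026]), 0.65), (array([0.7652, 0.1831, 0.0031]), 0.52), (array([ 0.5422, -0.1777,  0.0107]), 0.37)]
top fixed_jaw [(array([0.551 , 0.1745, 0.0091]), 0.78)]
top jaw_face [(array([0.5486, 0.2424, 0.0093]), 0.75)]
top post_top [(array([0.5484, 0.2763, 0.0698]), 0.56)]
top flux_jar [(array([ 0.7897, -0.0972, -0.0026]), 0.87)]
top mouse [(array([ 0.7635,  0.182 , -0.0007]), 0.7)]
```

View pics/top1.png

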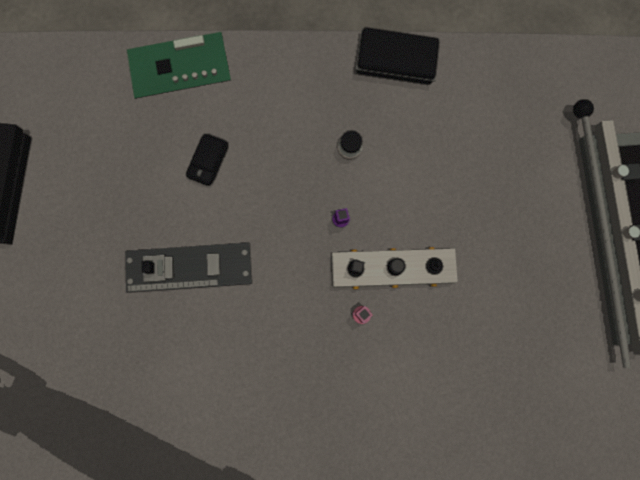

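View pics/scene1.png

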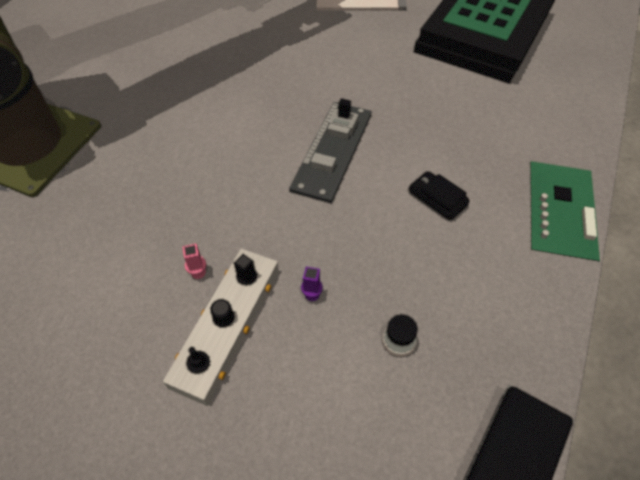

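```bash
cat > b.py <<'E'
import numpy as np, cv2
np.set_printoptions(precision=4,suppress=True)
def rep(name,P,x0,x1,y0,y1,z0,z1):
    m=(P[...,0]>x0)&(P[...,0]<x1)&(P[...,1]>y0)&(P[...,1]<y1)&(P[...,2]>z0)&(P[...,2]<z1)
    q=P[m]
    if len(q)<5: print(name,len(q));return
    lo,hi=np.percentile(q,[2,98],axis=0); r=cv2.minAreaRect((q[:,:2]*1000).astype(np.float32))
    print(name,len(q),lo,hi,"med",np.median(q,axis=0),"rect",np.round(r[0],1),np.round(r[1],1),round(r[2],1))
for n in ["top","scene"]:
    P=np.load(f"/tmp/{n}.npz")["P"]; print(n)
    rep("head",P,.51,.58,-.135,-.07,.065,.085)
    rep("holder top",P,.48,.61,-.32,-.04,.024,.033)
    rep("bed top",P,.48,.62,.05,.37,.008,.016)
    rep("jaws top",P,.48,.62,.12,.181,.024,.036)
    rep("slide top",P,.48,.62,.22,.32,.026,.038)
    rep("post top",P,.48,.62,.22,.32,.06,.075)
    rep("tall stuff near head",P,.4,.7,-.32,.0,.04,.12)
E
python3 b.py
```

```text
top
head 150 [ 0.5334 -0.1172  0.0674] [ 0.5555 -0.095   0.077 ] med [ 0.5444 -0.1059  0.0734] rect [ 544.6 -105.8] [21.9 22.1] 75.6
holder top 3130 [ 0.5148 -0.2937  0.0259] [ 0.5788 -0.0671  0.0328] med [ 0.545  -0.178   0.0301] rect [ 546.5 -180.8] [ 74.6 234.7] 1.4
bed top 3933 [0.5084 0.0969 0.0088] [0.5923 0.329  0.0157] med [0.5501 0.2013 0.0124] rect [550.9 213.4] [ 81.  240.6] 3.9
jaws top 256 [0.5349 0.1512 0.0257] [0.5729 0.1741 0.0335] med [0.5538 0.1623 0.0301] rect [553.8 162.5] [39.7 22.6] 4.8
slide top 586 [0.5236 0.2401 0.0272] [0.5691 0.2926 0.037 ] med [0.5454 0.2628 0.0324] rect [547.2 266.8] [48.3 56.2] 4.0
post top 122 [0.5355 0.2718 0.0616] [0.5568 0.2876 0.0716] med [0.5462 0.2794 0.0677] rect [546.4 279.7] [22.7 16.4] 2.9
tall stuff near head 869 [ 0.4494 -0.2567  0.0426] [ 0.6494 -0.07    0.0759] med [ 0.5455 -0.1148  0.0638] rect [ 575.5 -134.6] [196.5 186.1] 33.5
scene
head 256 [ 0.5328 -0.1173  0.0653] [ 0.5563 -0.0942  0.0769] med [ 0.5461 -0.1065  0.074 ] rect [ 544.3 -105. ] [23.3 23.1] 79.0
holder top 4576 [ 0.5137 -0.2949  0.0251] [ 0.5792 -0.0665  0.0329] med [ 0.5537 -0.205   0.0312] rect [ 545.5 -178.7] [ 76.1 235.8] 1.7
bed top 2868 [0.5096 0.0953 0.01  ] [0.5937 0.3272 0.0158] med [0.5591 0.1831 0.0137] rect [550.  215.7] [ 81.4 246.2] 3.8
jaws top 269 [0.5348 0.1511 0.0245] [0.5734 0.1744 0.0339] med [0.5543 0.161  0.0313] rect [553.6 163.8] [40.7 25.5] 4.0
slide top 491 [0.5238 0.2396 0.0268] [0.5703 0.2932 0.0375] med [0.5508 0.2602 0.0337] rect [547.1 266.6] [48.6 57.3] 4.5
post top 121 [0.5355 0.271  0.0604] [0.557  0.2879 0.0721] med [0.5471 0.2758 0.0693] rect [546.2 279.2] [22.3 17.3] 4.1
tall stuff near head 1856 [ 0.4521 -0.2617  0.041 ] [ 0.6514 -0.0718  0.0764] med [ 0.5495 -0.1184  0.063 ] rect [ 575.6 -135. ] [199.1 188.2] 33.8
```

The top view shows the holder at about (395,268), with the square head in its left socket at (357,268). The pink and purple look-alikes stand beside it at (362,315) and (342,217). The gauge is at (188,267), with the post at (148,267) and the fixed jaw at (213,264). The scene view agrees, and the measured sizes match the given ones. I'll turn the tool first, then move above the nozzle.

>>> apply_moves(
  commands=[
    [[0,0,0,0.175],[0,0,0,0.175],[0,0,0,0.175],[0,0,0,0.175],[0,0,0,0.175],[0,0,0,0.175],[0,0,0,0.175],[0,0,0,0.175]],
  ],
  hand=0.6,
  grip_force=40,
)

```text
time_s: 2.1
position: [0.2614, 0.5951, 0.4048]
tool_rot: [-180.0, 0.0, 75.7]
contact_force: [0.1, -0.3, -0.2]
grip_width: 0.603
gripper_force: 0.0
```

>>> apply_moves(
  commands=[
    [[-4,2.9,0,0],[-4,2.9,0,0],[-4,2.9,0,0],[-4,2.9,0,0],[-4,2.9,0,0],[-4,2.9,0,0],[-4,2.9,0,0],[-4,2.9,0,0]],
  ],
)

```text
time_s: 3.1
position: [0.4098, 0.2272, 0.4051]
tool_rot: [180.0, -0.0, 76.1]
contact_force: [1.1, -0.4, 0.8]
grip_width: 0.601
gripper_force: 0.0
```

>>> apply_moves(
  commands=[
    [[-4,2.9,1,0],[-4,2.9,1,0],[-4,2.9,1,0],[-4,2.9,1,0],[-4,2.9,1,0],[-4,2.9,1,0],[-3,2.9,0,0],[0,0,0,0],[0,0,0,0]],
  ],
)

```text
time_s: 4.22
position: [0.5414, -0.082, 0.3447]
tool_rot: [-180.0, -0.0, 76.1]
contact_force: [0.1, -0.1, -0.9]
grip_width: 0.596
gripper_force: 0.0
```

```bash
cat > c.py <<'E'
from h import *
import sys
from b import rep
s=snap("wrist"); save(s,sys.argv[1]); P=pts(s); np.savez("/tmp/wrist",P=P,pix=s["pixels"])
st=s["st"]; print(st["time_s"],st["position"],st["tool_rot"],st["contact_force"],st["grip_width"])
for z0,z1 in [(.066,.085),(.06,.085)]: rep("head",P,.515,.575,-.135,-.075,z0,z1)
rep("holder",P,.48,.61,-.32,-.04,.024,.033)
print([(d["position"],d["score"]) for d in manip.place_of(s,"square_nozzle")])
E
python3 c.py wrist1.png | grep -v '^top\|^scene'
```

```text
head 150 [ 0.5334 -0.1172  0.0674] [ 0.5555 -0.095   0.077 ] med [ 0.5444 -0.1059  0.0734] rect [ 544.6 -105.8] [21.9 22.1] 75.6
holder top 3130 [ 0.5148 -0.2937  0.0259] [ 0.5788 -0.0671  0.0328] med [ 0.545  -0.178   0.0301] rect [ 546.5 -180.8] [ 74.6 234.7] 1.4
bed top 3933 [0.5084 0.0969 0.0088] [0.5923 0.329  0.0157] med [0.5501 0.2013 0.0124] rect [550.9 213.4] [ 81.  240.6] 3.9
jaws top 256 [0.5349 0.1512 0.0257] [0.5729 0.1741 0.0335] med [0.5538 0.1623 0.0301] rect [553.8 162.5] [39.7 22.6] 4.8
slide top 586 [0.5236 0.2401 0.0272] [0.5691 0.2926 0.037 ] med [0.5454 0.2628 0.0324] rect [547.2 266.8] [48.3 56.2] 4.0
post top 122 [0.5355 0.2718 0.0616] [0.5568 0.2876 0.0716] med [0.5462 0.2794 0.0677] rect [546.4 279.7] [22.7 16.4] 2.9
tall stuff near head 869 [ 0.4494 -0.2567  0.0426] [ 0.6494 -0.07    0.0759] med [ 0.5455 -0.1148  0.0638] rect [ 575.5 -134.6] [196.5 186.1] 33.5
head 256 [ 0.5328 -0.1173  0.0653] [ 0.5563 -0.0942  0.0769] med [ 0.5461 -0.1065  0.074 ] rect [ 544.3 -105. ] [23.3 23.1] 79.0
holder top 4576 [ 0.5137 -0.2949  0.0251] [ 0.5792 -0.0665  0.0329] med
[... 607 characters left out ...]
0.6514 -0.0718  0.0764] med [ 0.5495 -0.1184  0.063 ] rect [ 575.6 -135. ] [199.1 188.2] 33.8
4.225 [ 0.5414 -0.082   0.3447] [-179.9724   -0.0202   76.0665] [ 0.1024 -0.0891 -0.9253] 0.595828497999307
head 1242 [ 0.534  -0.1143  0.0675] [ 0.5563 -0.0914  0.0748] med [ 0.5451 -0.1022  0.0733] rect [ 545.1 -103.6] [22.7 21.5] 76.1
head 1342 [ 0.5341 -0.1142  0.0618] [ 0.5566 -0.0911  0.0747] med [ 0.5453 -0.1012  0.0732] rect [ 545.1 -103.6] [22.7 21.5] 76.2
holder 12555 [ 0.5143 -0.2606  0.0286] [ 0.5758 -0.0621  0.0317] med [ 0.5455 -0.1322  0.0302] rect [ 544.8 -167.3] [214.7  73.3] 89.7
[([0.4594, -0.1116, 0.0013], 0.66), ([0.6403, -0.078, 0.0062], 0.6), ([0.5386, -0.1029, 0.0119], 0.57)]
```

The wrist depth shows the head's top at z = 73 mm, 22 mm square, at yaw 76.1°, so the tool is already aligned. I'll go down and grip.

>>> apply_moves(
  commands=[
    [[-1.1,0.45,1,0],[-1.0,0.45,1,0],[0,0,2.5,0],[0,0,2.5,0],[0,0,2,0],[0,0,1.5,0],[0,0,1,0],[0,0,0,0]],
  ],
)

```text
time_s: 5.32
position: [0.5452, -0.1047, 0.2291]
tool_rot: [-179.9, -0.0, 76.1]
contact_force: [0.5, 0.4, 0.6]
grip_width: 0.598
gripper_force: 0.0
```

>>> apply_moves(
  commands=[
    [[0,0,0,0],[0,0,0,0],[0,0,0,0],[0,0,0,0],[0,0,0,0],[0,0,0,0]],
  ],
  hand=0,
  grip_force=45,
)

```text
time_s: 6.08
position: [0.5452, -0.1047, 0.2301]
tool_rot: [-180.0, 0.0, 76.1]
contact_force: [-4.0, 1.1, 5.0]
grip_width: 0.226
gripper_force: 45.0
```

>>> apply_moves(
  commands=[
    [[0,0,-0.3,0],[0,0,-0.3,0],[0,0,-0.3,0],[0,0,-0.3,0],[0,0,-0.4,0],[0,0,-0.5,0],[0,0,-0.8,0],[0,0,-1,0],[0,0,-1,0],[0,0,0,0]],
  ],
)

```text
time_s: 7.32
position: [0.5459, -0.105, 0.2805]
tool_rot: [179.8, 0.0, 76.1]
contact_force: [-0.1, 0.3, -0.7]
grip_width: 0.229
gripper_force: 45.0
```

```bash
sed -i 's/^for n in \["top","scene"\]:/for n in (["top","scene"] if __name__=="__main__" else []):/' b.py
cat > d.py <<'E'
from h import *
from b import rep
s=snap("wrist"); save(s,"wrist2.png"); P=pts(s)
rep("head",P,.515,.575,-.135,-.075,.09,.14)
s=snap("scene"); cv2.imwrite("pics/scene2.png",cv2.resize(cv2.cvtColor(s["pixels"][200:440,120:360],cv2.COLOR_RGB2BGR),None,fx=2.4,fy=2.4))
E
python3 d.py
```

```text
head 6913 [ 0.5327 -0.1088  0.0921] [ 0.5661 -0.0891  0.138 ] med [ 0.5482 -0.0961  0.1231] rect [ 547.4 -101.1] [17.9 39.6] 76.0
```

View pics/scene2.png

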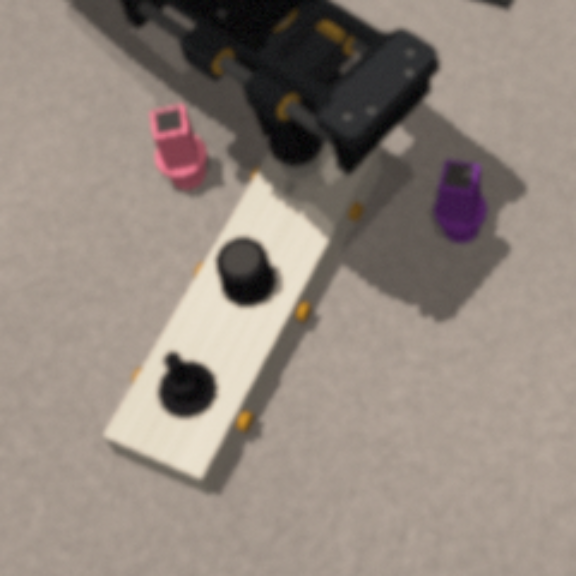

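View pics/wrist2.png

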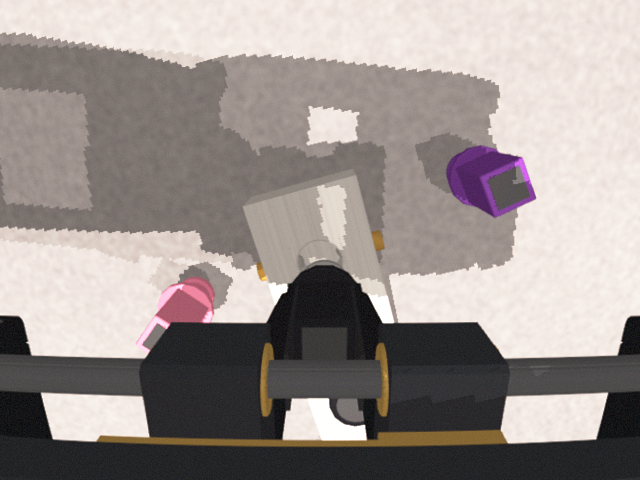

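The scene crop shows the nozzle in the fingers at (295,140), clear of the holder. The drum (245,270) and slim (187,385) nozzles are still in their sockets. The wrist view shows the head top between the pads at (325,345). Next is the gauge.

>>> apply_moves(
  commands=[
    [[2,-0.45,-1,0],[3.5,-0.8,0,0],[4,-0.9,0,0],[4,-0.9,0,0],[4,-0.9,0,0],[4,-0.9,0,0],[3.5,-0.8,0,0],[2.5,-0.55,0,0],[1.3,-0.3,0,0],[0,0,0,0]],
  ],
)

```text
time_s: 8.68
position: [0.5512, 0.1913, 0.2888]
tool_rot: [-180.0, 0.0, 76.2]
contact_force: [0.0, -0.4, -0.4]
grip_width: 0.232
gripper_force: 45.0
```

```bash
cat > e.py <<'E'
from h import *
from b import rep
s=snap("wrist"); save(s,"wrist3.png"); P=pts(s); st=s["st"]
print(st["position"],st["tool_rot"],st["contact_force"])
print("headtop",np.nanmedian(P[335:355,312:338].reshape(-1,3),axis=0))
rep("fixed",P,.48,.62,.12,.181,.024,.034)
rep("post",P,.48,.62,.25,.32,.06,.075)
rep("slide",P,.48,.62,.22,.32,.026,.038)
rep("bed",P,.48,.62,.05,.37,.008,.016)
for t in ["fixed_jaw","jaw_face","post_top"]: print(t,[(d["position"],d["score"]) for d in manip.place_of(s,t)[:2]])
for n in ["scene","top"]:
    s=snap(n); P=pts(s); 
    m=manip.silhouettes(s,"square_nozzle")
    for d in m: q=P[d["pixels"]]; print(n,d["score"],np.nanpercentile(q,[5,50,95],axis=0).tolist())
    print([(d["position"],d["score"]) for d in manip.place_of(s,"square_nozzle")])
E
python3 e.py
```

```text
[0.5512 0.1913 0.2888] [-179.9902    0.0158   76.1715] [ 0.0306 -0.3706 -0.4123]
headtop [0.5519 0.193  0.1323]
fixed 294 [0.5652 0.1573 0.0246] [0.5739 0.1771 0.0314] med [0.571  0.1715 0.03  ] rect [572.4 167.5] [ 8.2 23.2] 21.7
post 1798 [0.5362 0.2735 0.0647] [0.5573 0.289  0.0696] med [0.5469 0.2812 0.0681] rect [546.4 281.4] [22.4 16.3] 3.6
slide 6846 [0.5239 0.2427 0.0297] [0.57   0.2948 0.0346] med [0.5505 0.2651 0.0325] rect [547.3 268.5] [48.4 54.3] 3.8
bed 29445 [0.5082 0.1449 0.0109] [0.5904 0.3322 0.0144] med [0.554  0.2411 0.0123] rect [549.5 231.2] [ 80.7 209.6] 3.7
fixed_jaw [([0.5534, 0.1741, 0.0101], 0.72), ([0.5465, 0.1938, 0.0698], 0.37)]
jaw_face [([0.5483, 0.2423, 0.0144], 0.97), ([0.5504, 0.2182, 0.0048], 0.65)]
post_top [([0.5503, 0.2788, 0.0673], 0.68)]
scene 0.77 [[0.5392955666732928, 0.17509140798073708, 0.07210888699386014], [0.5506694813753695, 0.18032430926551454, 0.10395601838313738], [0.5637079652456313, 0.19227903816698846, 0.13443607993897258]]
scene 0.67 [[0.44981225983984224, -0.12915860514909708, 0.007562571922041251], [0.4628183253814465, -0.1210
[... 435 characters left out ...]
72634915325026], [0.5791032069152503, -0.0748011926535493, 0.03339900752092251]]
[([0.6431, -0.0827, 0.0021], 0.95), ([0.4548, -0.1159, 0.0023], 0.75), ([0.5501, 0.1912, 0.0674], 0.69), ([0.5507, 0.1723, 0.0133], 0.52)]
top 0.81 [[0.6286063473134202, -0.09037823451350918, 0.025917687014629105], [0.6372021296547519, -0.07884901167308567, 0.06319704124303904], [0.6497142672511852, -0.0676303086932095, 0.06774964010263103]]
top 0.8 [[0.4442163571823283, -0.12724300758088467, 0.009961284559676879], [0.4572488501574179, -0.11230527853715197, 0.06321585783861797], [0.4719641858888829, -0.1014854247744786, 0.06810934291402905]]
[([0.4576, -0.1198, -0.0014], 0.54), ([0.6412, -0.0786, 0.0038], 0.52)]
```

View pics/wrist3.png

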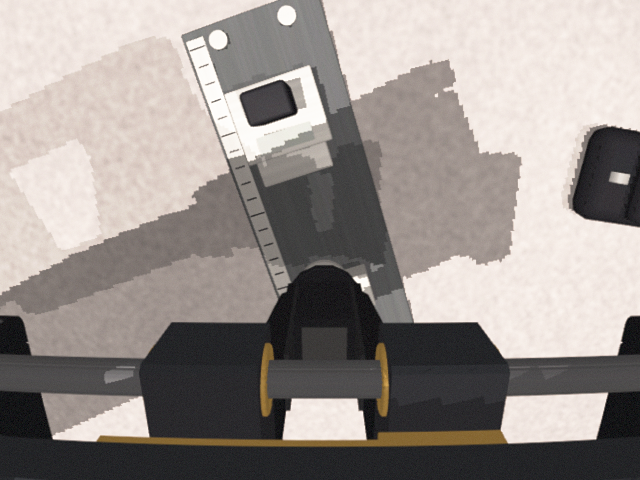

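The wrist view shows the nozzle in the grip over the gap, with the sliding jaw at (295,160) and the post at (268,103). The head's top is at z = 132 mm, so its foot is at 67 mm, which the scene network also reports. I'll lower it 55 mm.

>>> apply_moves(
  commands=[
    [[0,0,1,0],[0,0,1.5,0],[0,0,1.2,0],[0,0,0.8,0],[0,0,0.4,0],[0,0,0.3,0],[0,0,0.1,0],[0,0,0,0]],
  ],
)

```text
time_s: 10.18
position: [0.5517, 0.1904, 0.2361]
tool_rot: [180.0, -0.0, 76.1]
contact_force: [0.7, -0.1, -1.0]
grip_width: 0.227
gripper_force: 45.0
```

>>> apply_moves(
  commands=[
    [[0,0,0.1,0],[0,0,0.05,0],[0,0,0,0]],
  ],
)

```text
time_s: 10.55
position: [0.5515, 0.1904, 0.2343]
tool_rot: [180.0, -0.0, 76.1]
contact_force: [-0.3, -0.9, -0.6]
grip_width: 0.227
gripper_force: 45.0
```

>>> apply_moves(
  commands=[
    [[0,0,0.05,0],[0,0,0.05,0],[0,0,0,0]],
  ],
)

```text
time_s: 10.92
position: [0.5517, 0.1905, 0.2341]
tool_rot: [-180.0, 0.0, 76.1]
contact_force: [-3.1, -0.7, 4.5]
grip_width: 0.233
gripper_force: 45.0
```

Contact on the bed reads 4.5 N. I'll release and go straight up.

>>> apply_moves(
  commands=[
    [[0,0,0,0],[0,0,0,0],[0,0,0,0],[0,0,0,0],[0,0,0,0]],
  ],
  hand=0.5,
)

```text
time_s: 11.55
position: [0.5515, 0.1904, 0.2332]
tool_rot: [-180.0, 0.0, 76.1]
contact_force: [-0.2, -0.3, 0.4]
grip_width: 0.499
gripper_force: 0.0
```

>>> apply_moves(
  commands=[
    [[0,0,-1,0],[0,0,-2,0],[0,0,-2,0],[0,0,-3,0],[0,0,-2,0],[0,0,0,0]],
  ],
)

```text
time_s: 12.3
position: [0.5522, 0.1906, 0.3364]
tool_rot: [179.7, -0.1, 76.1]
contact_force: [-0.3, -0.2, -0.1]
grip_width: 0.503
gripper_force: 0.0
```

```bash
cat > f.py <<'E'
from h import *
from b import rep
import sys
for n in ["scene","top","wrist"]:
    s=snap(n); P=pts(s); print(n)
    if n=="scene": cv2.imwrite("pics/"+sys.argv[1],cv2.resize(cv2.cvtColor(s["pixels"][80:220,260:400],cv2.COLOR_RGB2BGR),None,fx=4,fy=4))
    rep("head",P,.52,.585,.16,.22,.068,.085)
    rep("post",P,.52,.585,float(sys.argv[2]),float(sys.argv[3]),.06,.075)
E
python3 f.py scene4.png .25 .32
```

```text
scene
head 180 [0.5398 0.178  0.0689] [0.5633 0.2004 0.0814] med [0.5528 0.186  0.0782] rect [551.8 189.3] [22.5 23.3] 77.3
post 54 [0.5451 0.2715 0.0607] [0.5571 0.2889 0.0717] med [0.5531 0.2756 0.0672] rect [552.1 279.9] [17.9 12.9] 72.8
top
head 43 [0.5396 0.1766 0.068 ] [0.5613 0.1842 0.081 ] med [0.5529 0.1802 0.0774] rect [550.6 179.4] [22.6  8. ] 7.4
post 0
wrist
head 1504 [0.5413 0.1803 0.0698] [0.5637 0.2035 0.0787] med [0.5524 0.1929 0.0773] rect [552.1 191.4] [22.4 22. ] 76.2
post 1208 [0.5361 0.2735 0.0652] [0.5573 0.2888 0.0697] med [0.5468 0.2812 0.0681] rect [546.3 281.3] [22.6 16. ] 3.6
```

View pics/scene4.png

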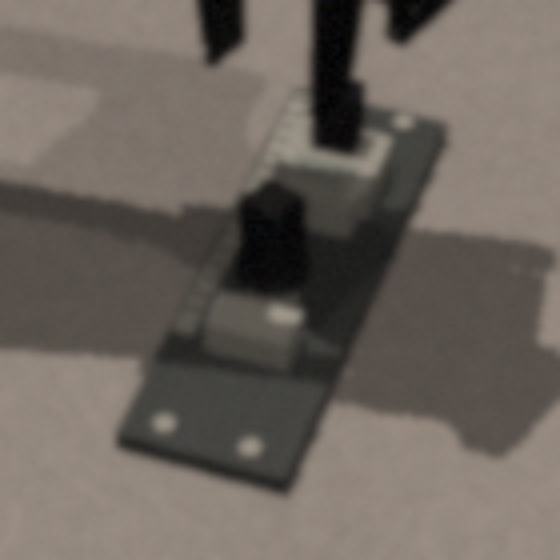

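The nozzle stands upright on the bed at about (272,235) in the crop, with its top at z = 77 mm. I'll close the fingers, line the tool up with the gauge, go past the post and come down behind it.

>>> apply_moves(
  commands=[
    [[0,0,0,-0.154],[0,0,0,-0.154],[3,0,0,0],[4,0,0,0],[3.5,0,0,0],[1.7,0,0,0],[0,0,0,0]],
  ],
  hand=0,
  grip_force=20,
)

```text
time_s: 13.32
position: [0.5433, 0.3126, 0.3321]
tool_rot: [-179.9, 0.1, 93.8]
contact_force: [-0.3, -0.9, 1.3]
grip_width: 0.007
gripper_force: 0.0
```

>>> apply_moves(
  commands=[
    [[0,0,2,0],[0,0,2.5,0],[0,0,2.5,0],[0,0,2,0],[0,0,0.8,0],[0,0,0,0]],
  ],
)

```text
time_s: 14.08
position: [0.5436, 0.3118, 0.2346]
tool_rot: [-179.9, 0.0, 93.7]
contact_force: [0.8, 0.4, -0.4]
grip_width: 0.007
gripper_force: 0.0
```

>>> apply_moves(
  commands=[
    [[-0.5,0,0,0],[-0.5,0,0,0],[-0.4,0,0,0],[-0.4,0,0,0],[-0.4,0,0,0],[-0.4,0,0,0],[-0.4,0,0,0],[-0.3,0,0,0],[0,0,0,0]],
  ],
)

```text
time_s: 15.2
position: [0.5456, 0.2788, 0.2349]
tool_rot: [-180.0, 0.0, 93.7]
contact_force: [1.0, 1.0, 0.6]
grip_width: 0.007
gripper_force: 0.2
```

```bash
cat > g.py <<'E'
from h import *
from b import rep
for n in ["scene","wrist"]:
    s=snap(n); P=pts(s); print(n)
    rep("head",P,.52,.585,.16,.21,.070,.085)
    rep("post",P,.52,.585,.225,.29,.063,.0715)
    rep("slide",P,.52,.585,.19,.30,.028,.034)
    print([(d["position"],d["score"]) for t in ["jaw_face","fixed_jaw"] for d in manip.place_of(s,t)[:1]])
E
python3 g.py
```

```text
scene
head 168 [0.5398 0.1774 0.0702] [0.5636 0.2003 0.081 ] med [0.5525 0.1867 0.0784] rect [551.8 189.8] [24.4 22.6] 75.8
post 116 [0.538  0.2495 0.0634] [0.5583 0.283  0.0714] med [0.5501 0.2575 0.0694] rect [546.3 268. ] [21.3 39.2] 9.8
slide 137 [0.524  0.2191 0.0293] [0.5718 0.2725 0.0339] med [0.5617 0.2366 0.0324] rect [547.8 246.6] [49.  56.2] 1.9
[([0.5455, -0.1799, 0.0021], 0.71), ([0.5525, 0.1764, 0.012], 0.64)]
wrist
head 0
post 94 [0.5365 0.2675 0.0631] [0.5466 0.29   0.0713] med [0.5454 0.2893 0.0669] rect [545.5 280.2] [ 9.5 24.7] 23.7
slide 1012 [0.524  0.2222 0.0283] [0.5702 0.2749 0.0337] med [0.5568 0.2712 0.0324] rect [549.1 238.5] [47.5 71.7] 3.7
[]
```

The jaw has moved about 20 mm, leaving a gap of about 46 mm. I'll push 14 mm more, then go in small steps.

>>> apply_moves(
  commands=[
    [[-0.3,0,0,0],[-0.3,0,0,0],[-0.3,0,0,0],[-0.3,0,0,0],[-0.2,0,0,0],[0,0,0,0]],
  ],
)

```text
time_s: 16.25
position: [0.5468, 0.2649, 0.2354]
tool_rot: [180.0, 0.0, 93.7]
contact_force: [0.3, 0.8, 0.2]
grip_width: 0.005
gripper_force: 0.1
```

>>> apply_moves(
  commands=[
    [[-0.1,0,0,0],[-0.1,0,0,0],[-0.1,0,0,0],[0,0,0,0]],
  ],
)

```text
time_s: 16.75
position: [0.547, 0.2622, 0.2355]
tool_rot: [180.0, 0.0, 93.7]
contact_force: [0.6, 2.1, 0.1]
grip_width: 0.006
gripper_force: 0.8
```

>>> apply_moves(
  commands=[
    [[-0.1,0,0,0],[-0.1,0,0,0],[-0.1,0,0,0],[0,0,0,0]],
  ],
)

```text
time_s: 17.25
position: [0.5472, 0.2592, 0.2355]
tool_rot: [180.0, -0.0, 93.7]
contact_force: [-0.1, 1.1, 1.1]
grip_width: 0.007
gripper_force: 1.2
```

```bash
python3 g.py
```

```text
scene
head 172 [0.5395 0.1746 0.0703] [0.5637 0.1987 0.0811] med [0.5526 0.1841 0.078 ] rect [551.5 187.6] [24.7 23.4] 75.9
post 122 [0.5387 0.2303 0.0633] [0.5597 0.262  0.0713] med [0.5498 0.2379 0.069 ] rect [548.4 248.2] [21.7 36.4] 2.5
slide 104 [0.5274 0.2004 0.0286] [0.5736 0.2521 0.0338] med [0.5655 0.2184 0.0324] rect [559.7 235.6] [38.6 67.8] 40.8
[([0.5548, 0.2001, 0.0072], 0.75), ([0.5515, 0.1756, 0.0101], 0.58)]
wrist
head 0
post 404 [0.5391 0.2481 0.0632] [0.5545 0.2722 0.0713] med [0.5476 0.2712 0.0674] rect [544.3 261.7] [25.7 15.7] 75.5
slide 1035 [0.5253 0.2457 0.0285] [0.5715 0.2556 0.0337] med [0.5486 0.2516 0.0324] rect [549.9 228.2] [47.7 53.3] 3.7
[]
```

The nozzle is now moving with the jaw, at a gap of about 26 mm. I'll continue in 1 mm steps, then finer.

>>> apply_moves(
  commands=[
    [[-0.1,0,0,0],[-0.05,0,0,0],[0,0,0,0]],
  ],
)

```text
time_s: 17.92
position: [0.5472, 0.2581, 0.2355]
tool_rot: [180.0, -0.1, 93.7]
contact_force: [-0.0, 4.8, 0.9]
grip_width: 0.005
gripper_force: 2.5
```

>>> apply_moves(
  commands=[
    [[-0.05,0,0,0],[0,0,0,0],[0,0,0,0]],
  ],
)

```text
time_s: 18.3
position: [0.5472, 0.2579, 0.2355]
tool_rot: [180.0, -0.1, 93.7]
contact_force: [-0.0, 6.6, 0.5]
grip_width: 0.003
gripper_force: 3.1
```

>>> apply_moves(
  commands=[
    [[-0.05,0,0,0],[-0.05,0,0,0],[0,0,0,0],[0,0,0,0]],
  ],
)

```text
time_s: 18.8
position: [0.5472, 0.2575, 0.2356]
tool_rot: [179.9, -0.2, 93.7]
contact_force: [0.2, 9.4, 0.5]
grip_width: 0.002
gripper_force: 4.6
```

```bash
python3 g.py
```

```text
scene
head 168 [0.5391 0.1736 0.0704] [0.5637 0.1974 0.0812] med [0.5521 0.1832 0.0785] rect [551.7 186.5] [25.  23.2] 76.3
post 119 [0.5394 0.2294 0.0634] [0.5597 0.2613 0.0711] med [0.5501 0.2365 0.0689] rect [548.2 246.5] [21.2 38.2] 5.9
slide 121 [0.5262 0.1986 0.0281] [0.5737 0.2522 0.034 ] med [0.566  0.2219 0.0328] rect [558.5 235.7] [39.8 67.6] 42.0
[([0.5527, 0.1989, 0.0117], 0.59), ([0.5519, 0.1746, 0.0122], 0.76)]
wrist
head 0
post 403 [0.5393 0.2475 0.0632] [0.5546 0.2711 0.0713] med [0.5476 0.2701 0.0674] rect [544.5 260.9] [24.7 15.7] 73.9
slide 1035 [0.5253 0.2448 0.0284] [0.5717 0.2546 0.0337] med [0.5486 0.2507 0.0325] rect [550.1 227.6] [47.7 53. ] 4.4
[]
```

The jaw has stalled at 9.4 N with a gap of about 24 mm, so the shank is held. I'll back away and go up.

>>> apply_moves(
  commands=[
    [[0.2,0,0,0],[0.5,0,0,0],[1,0,0,0],[1.5,0,0,0],[0,0,-3,0],[0,0,-4,0],[3,0,-4,0],[3,0,-3,0],[0,0,0,0],[0,0,0,0]],
  ],
)

```text
time_s: 20.35
position: [0.5408, 0.3481, 0.3738]
tool_rot: [-179.9, 0.1, 93.8]
contact_force: [-0.2, 0.5, 0.1]
grip_width: 0.007
gripper_force: 0.0
```

```bash
cat > i.py <<'E'
from h import *
from b import rep
for n in ["scene","top","wrist"]:
    s=snap(n); P=pts(s); print(n)
    if n=="scene": cv2.imwrite("pics/scene5.png",cv2.resize(cv2.cvtColor(s["pixels"][80:220,260:400],cv2.COLOR_RGB2BGR),None,fx=4,fy=4))
    rep("head",P,.52,.585,.16,.21,.070,.085)
    rep("post",P,.52,.585,.22,.26,.061,.0735)
    rep("slide",P,.52,.585,.202,.27,.027,.037)
    rep("fixed",P,.52,.585,.12,.178,.024,.034)
    print([(d["position"],d["score"]) for t in ["jaw_face","fixed_jaw"] for d in manip.place_of(s,t)[:1]])
E
python3 i.py
```

```text
scene
head 173 [0.5394 0.1745 0.0707] [0.5634 0.1972 0.0813] med [0.5527 0.1831 0.0782] rect [551.7 186.3] [22.7 23.9] 74.9
post 118 [0.5389 0.2294 0.0616] [0.5596 0.2459 0.0719] med [0.5497 0.2346 0.069 ] rect [548.9 238.3] [21.4 18. ] 4.5
slide 222 [0.5268 0.2031 0.0283] [0.5737 0.252  0.0365] med [0.5644 0.2277 0.034 ] rect [558.8 236.8] [39.8 63. ] 43.1
fixed 267 [0.535  0.1517 0.0245] [0.5734 0.1751 0.0332] med [0.5549 0.1605 0.031 ] rect [553.9 163.9] [39.7 25.5] 5.3
[([0.5547, 0.1976, 0.0109], 0.97), ([0.5509, 0.1758, 0.0124], 0.59)]
top
head 156 [0.5402 0.1738 0.0732] [0.5632 0.1969 0.0808] med [0.5521 0.1856 0.0776] rect [551.8 185.4] [22.2 22. ] 74.6
post 117 [0.5388 0.2297 0.0629] [0.5593 0.2465 0.0719] med [0.5498 0.237  0.0675] rect [548.8 238. ] [22.1 17.3] 5.3
slide 478 [0.5258 0.204  0.0279] [0.5726 0.2497 0.0362] med [0.5478 0.2229 0.0326] rect [549.8 227.1] [48.3 51.2] 3.4
fixed 240 [0.5348 0.1514 0.0256] [0.5729 0.1732 0.0334] med [0.5538 0.1616 0.0298] rect [554.1 162.5] [40.2 22. ] 4.6
[([0.5527, 0.1981, 0.0094], 0.8), ([0.5531, 0.1717, 0.0142], 0.57)]
wrist
head 193 [0.5465 0.1854 0.0707] [0.5547 0.2006 0.0786] med [0.5499 0.1968 0.0769] rect [550.9 193. ] [ 7.9 16.5] 3.7
post 2
slide 24 [0.547  0.2463 0.0283] [0.5482 0.2535 0.0363] med [0.5476 0.2506 0.0323] rect [547.6 249.9] [0.8 7.4] 3.7
fixed 0
[]
```

View pics/scene5.png

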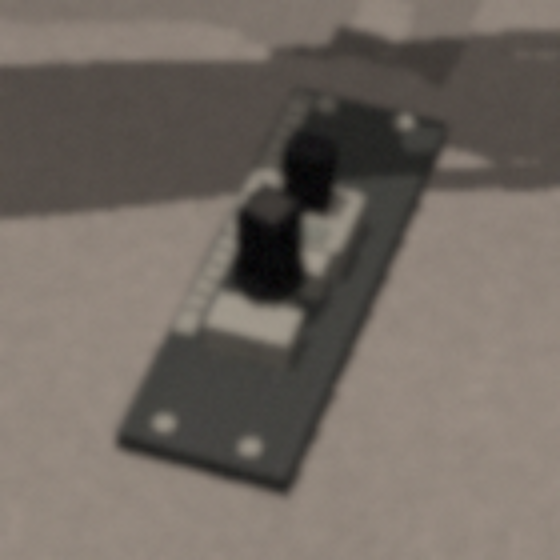

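The crop shows the nozzle upright at (268,245), closed between the fixed jaw at (255,320) and the sliding jaw. In the top view the head to post distance is 52.6 mm (52 expected) and the head to fixed-block centre is 22.9 mm (23 expected). That makes the gap about 24 mm, so I'll hand it in.

```bash
python3 -c "
from plant import manip
print(manip.finish_job())"
```

```text
the job is handed in; nothing more can be done
None
```

The job is handed in: the square-headed nozzle stands upright on the gauge bed with the jaw closed on its shank (gap about 24 mm by camera, about 9 N on the final push), and the arm is clear; the hand-in returned no verdict.

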